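Move the wax pan to the big ring and load it

ROBOT

A 6-joint arm with a two-finger parallel gripper is mounted at the origin on a cart in front of the work surface, level with it; the furniture and walls round the work are solid. World frame = base frame: x ahead of the robot, y to its left, z up, the work surface at z = 0. Lengths are in m, angles in rad, forces in N, time in s.
With the tool pointing down it reaches from about 0.325 to 0.9 m from the base axis. Payload 3.5 kg.
Tool frame: the origin (TCP) lies on the centre line of the jaws, within the pads' length; the fingertips stand bot.tip_extent ahead of it and the grasp point (between the pads) lies 8 mm behind it (bot.tip_extent is the distance from the TCP to the fingertips, in m); z points along the fingers, y is the direction in which the jaws open and shut (so a half turn about z gives the same grasp; the last joint's range is limited). The gripper opens to 85 mm and grips with 20 to 120 N. Pads are 22 mm wide; open, the fingers measure 114 mm over their backs; the gripper's body (76 mm by 85 mm) begins 54 mm behind the grasp point. The pads swing forward as they close: fully open they stand 13 mm farther back than shut.
Start: joints at [-0.103, 0.276, -0.026, 1.268, 0, 1.467], TCP at [0.625, -0, 0.242] pointing down, gripper open.
Joint ranges: [-3.12, 3.12], [-0.85, 1.88], [-1.08, 1.24], [-1.95, 2.15], [-1.57, 1.53], [-3.14, 3.14]. Speed limits (rad/s): [2.57, 2.57, 3.14, 3.14, 3.14, 3.14].

INTERFACE

Orientations are given as a unit quaternion [x, y, z, w].
In Python, from workcell import bot, eyes gives the robot as it stands.
- The arm moves only by the tool jog_arm, never from a script. Its argument "steps" is a list of rows, each an object of numbers: "tx", "ty", "tz": the shift along the tool's x, y, z normalised to -1 to 1, where 1 is 0.1 m; "rx", "ry", "rz": the turn, a rotation vector about the tool's x, y, z normalised to -1 to 1, where 1 is 120 degrees. In form: [{"tx": .., "ty": .., "tz": .., "rx": .., "ry": .., "rz": ..}, ...]. A call has 1 to 5 rows; each row is the pose to reach, as a shift and turn from the pose commanded when the call began, along the tool's axes at that moment; what a row does not reach only later rows make up. A row lasts 1/12 s, in which the tool goes at most 41.7 mm and 7.16 degrees, less where a joint would pass 70% of its speed; a pose out of reach is approached as far as the arm can. A call with a number of a shift or a turn outside -1 to 1 is refused whole. A call with a gripper value outside its range is refused whole. "claw" is the finger opening in mm, from 0 to 85.4, set as the call begins (left out, the last holds). The fingers move at their own pace and stop on an object; "newtons" is the grip in N (left out, the last holds). Time passes only in rows, so rows that repeat a pose let the fingers close. It gives the time, the measured TCP pose, the force and the opening at its end, in the units of the state.
- bot.read_state(): the state, without advancing time (a new reading comes with each control period).
- eyes.capture(name): name is "scene" or "side" or "wrist"; returns the picture (420x560x3 uint8, red, green, blue); there is no depth.
- eyes.camera_info(name): a dict with "fx", "fy", "cx", "cy" (pixels), "cam_to_world" (4x4, takes a point from camera to world coordinates); the wrist camera has in their place "tool_from_camera" (4x4, takes a point from camera to tool coordinates, whose origin is the TCP and whose axes are the flange's). Camera axes: x right, y up, looking along -z (the intrinsics and any distortion apply to the point x, -y, -z); pixel columns grow to the right and rows downward; lengths in m; the calibration is good to about 2 mm. A picture is of the moment at which its call begins: read the wrist's pose just before it. camera_info takes no time and is no camera call.
- bot.hand_in(): hands the job in, once; it reports no verdict.
The state is a dict: "time_s": time; "joints": joint angles; "qvel": joint speeds; "tau": joint torques, N m; "ee_pos": TCP position; "eef_rot": TCP orientation; "ft_force": force on the tool from outside, world axes, zero at the start; "ft_torque": the same for the moment, N m; "gripper_width": opening from 0.0 (shut) to 1.0 (fully open).
Only numpy, scipy, OpenCV 4.12 (cv2) and the standard library are available. Lean on these libraries where they do the work, as an engineer would, in place of code of your own. Each camera call takes 0.05 s, during which the arm holds its last target.

TASK

Get the wax-melting pan ready: slide it across the hob, without lifting or tipping it, from the small ring to the large ring, so that it sits inside the large ring with the ring's line showing all round it. Then put the cake of beeswax flat on the bottom of the pan, setting it down gently instead of dropping it in. Leave everything else where it stands.

Things in the scene. Friction and masses are not known exactly. Their poses are not given: they have to be found in the camera images.
- hob: Fixed two-ring tabletop hob: white tray with a flat dark glass top, 230 x 370 mm, top 30 mm above the table. Origin under its centre on the table; x points to the back away from the robot, y to the left along its length. Two fixed grey knobs (32 mm wide, 12 mm high) stand on the front strip at x = -93, y = +90 and -90 mm. The two rings are centred at x = 20, y = +85 and -85 mm; which is left and which is right varies.
- ring_large: The large ring: thin light-grey circle 174 mm across drawn on the hob's glass, no height. Origin at its centre on the glass.
- ring_small: The small ring: thin light-grey circle 100 mm across drawn on the hob's glass, no height; at the start it is hidden under the pan. Origin at its centre on the glass.
- pan: Loose open aluminium pan, 0.3 to 0.65 kg, straight round wall: 132 mm outside, 124 mm inside diameter, 45 mm high, bottom 4 mm thick. Starts on the small ring; slides easily on the glass (friction about 0.3). Origin: centre of its underside, z up. Black handle, 20 mm wide, along its own -x, 66 to 175 mm from the axis, 32 to 44 mm above the underside; points roughly to the front at the start.
- beeswax: Loose cake of beeswax: plain amber-yellow disc, 44 mm across and 14 mm thick, lying flat on the bare table to the left of the hob. Origin at the centre of its underside.
- button_jar: Bystander: jar 64 mm across, 90 mm high, behind the hob. Origin at the centre of its underside.
- thread_spool_2: Bystander: thread spool 37 mm across, 50 mm high, behind the hob. Origin at the centre of its underside.
- thread_spool_4: Bystander: thread spool 35 mm across, 46 mm high, behind the hob. Origin at the centre of its underside.
- thread_spool_5: Bystander: thread spool 42 mm across, 60 mm high, behind the beeswax. Origin at the centre of its underside.
There are look-alikes about, which are no part of the job. Of the things like the beeswax, leave any that is turquoise; of the rest the smaller one is meant.

How it is judged:
By the outcome, as a careful person would: the job done as asked, in the order asked, and still so for the second after the job is handed in, with the robot touching nothing.
It also fails if it takes over 64 s, if anything falls off the work surface, if the arm or the gripper's body presses on something with over 40 N, if the wrist force passes 120 N, or if a joint passes its speed limit or range.

## Working session

There is one attempt and no reset: what is moved stays moved. The work goes in short steps, Python scripts to look and compute and a tool call to move; the robot and the scene stay as the last step left them, time stands still between calls to the robot, and variables do not carry over. Pictures are saved under pics/ and viewed, and the job is handed in when it is done.

Besides the shell and the picture viewer there is one more tool, called after ">>>" as a command line: name --argument value ..., lists and objects as JSON in quotes. jog_arm: Moves the arm, as the interface text tells. Scaled input: -1 to 1 covers 0.1 m each way for a shift and 120 degrees each way for a turn. Its arguments: {"type":"object","properties":{"steps":{"type":"array"},"claw":{"type":"number"},"newtons":{"type":"number"}},"required":["steps"]}

```bash
mkdir -p pics; ls
python3 - <<'E'
from workcell import bot, eyes
import cv2
print(bot.read_state(), bot.tip_extent)
for n in ["scene","side","wrist"]:
    im=eyes.capture(n); cv2.imwrite(f"pics/{n}0.png",im[:,:,::-1]); print(n,eyes.camera_info(n))
E
```

```text
pics
{'time_s': 0.0, 'joints': array([-1.03403140e-01,  2.77111646e-01, -2.79191543e-02,  1.26797275e+00,
       -1.51231790e-08,  1.46740328e+00]), 'qvel': array([-0.00061493,  0.00066531,  0.0004317 , -0.00031297, -0.00025662,
        0.00155462]), 'tau': array([-1.23772923e-03, -4.45513523e+01,  2.95201170e+01,  1.64704624e-02,
       -2.18722530e-04, -1.59438730e-05]), 'ee_pos': array([6.24238149e-01, 6.71351775e-05, 2.41154884e-01]), 'eef_rot': array([ 7.07109918e-01,  7.07102783e-01, -6.95662971e-04, -8.56742475e-04]), 'ft_force': array([-0.55516883,  0.33169985,  0.26752414]), 'ft_torque': array([ 0.04354225, -0.04623147,  0.00319942]), 'gripper_width': 1.0017163728149105} 0.011
scene {'fx': 532.270338153955, 'fy': 532.270338153955, 'cx': 270.7776922731185, 'cy': 210.35465531797766, 'cam_to_world': array([[ 0.5073148 ,  0.66707682, -0.54556411, -0.13394004],
       [-0.8616259 ,  0.38144199, -0.33481759, -0.41779916],
       [-0.01524799,  0.63993009,  0.76828184,  1.05014167],
       [ 0.        ,  0.        ,  0.        ,  1.        ]])}
side {'fx': 535.4246088012903, 'fy': 535.4246088012903, 'cx': 279.3177112927632, 'cy': 207.34840488031847, 'cam_to_world': array([[-0.87320303,  0.31036453, -0.375753  ,  0.11383099],
       [-0.4870742 , -0.58200556,  0.65117452,  0.75824044],
       [-0.01658886,  0.75162716,  0.65937958,  0.83406143],
       [ 0.        ,  0.        ,  0.        ,  1.        ]])}
wrist {'fx': 350.4575235981582, 'fy': 350.4575235981582, 'cx': 284.54989236959375, 'cy': 205.50869045129232, 'tool_from_camera': array([[ 6.17141082e-04,  9.55888947e-01,  2.93727664e-01,
         7.45193121e-02],
       [ 9.99998894e-01, -9.87347031e-04,  1.11209720e-03,
        -6.69090149e-04],
       [ 1.35305256e-03,  2.93726653e-01, -9.55888499e-01,
        -1.31572253e-01],
       [ 0.00000000e+00,  0.00000000e+00,  0.00000000e+00,
         1.00000000e+00]])}
```

View pics/scene0.png

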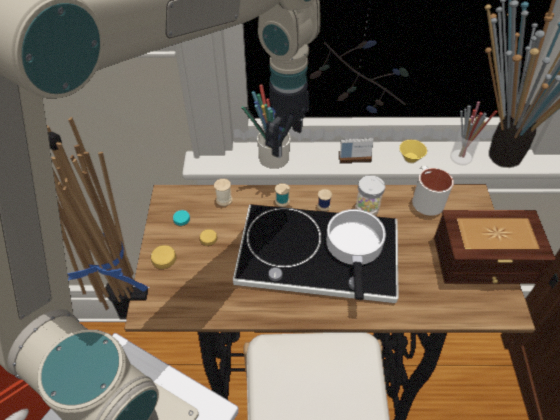

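View pics/side0.png

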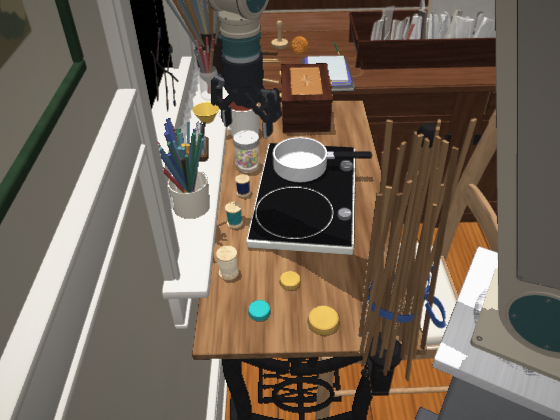

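View pics/wrist0.png

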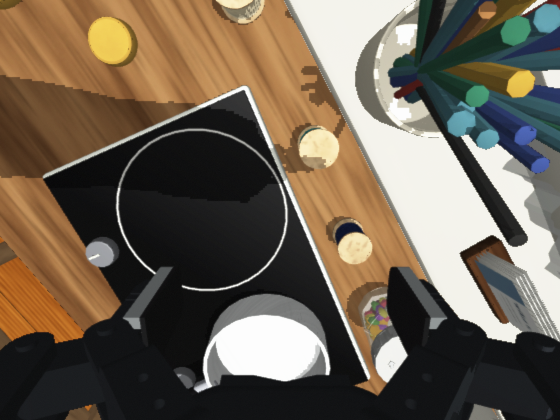

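The large ring is on the left, centred near (284,237) in the scene view. The pan is on the right near (356,238), with its handle pointing to the front. The small yellow cake is near (208,238), with the larger yellow one at (163,257) and the turquoise one at (181,217). Next I'll measure them.

```bash
cat > h.py <<'E'
import numpy as np, cv2
from scipy.spatial.transform import Rotation as R
from workcell import bot, eyes
def T(name,st=None):
    ci=eyes.camera_info(name)
    if name=="wrist":
        M=np.eye(4);M[:3,:3]=R.from_quat(st["eef_rot"]).as_matrix();M[:3,3]=st["ee_pos"]
        return ci,M@ci["tool_from_camera"]
    return ci,ci["cam_to_world"]
def ray(cal,uv,z):
    ci,M=cal; uv=np.atleast_2d(np.asarray(uv,float))
    d=np.c_[(uv[:,0]-ci["cx"])/ci["fx"],-(uv[:,1]-ci["cy"])/ci["fy"],-np.ones(len(uv))]@M[:3,:3].T
    o=M[:3,3]; return o+d*((z-o[2])/d[:,2])[:,None]
def circ(P):
    A=np.c_[2*P[:,:2],np.ones(len(P))]; s=np.linalg.lstsq(A,(P[:,:2]**2).sum(1),rcond=None)[0]
    r=np.sqrt(s[2]+s[0]**2+s[1]**2); res=np.hypot(*(P[:,:2]-s[:2]).T)-r
    return s[:2],r,res.std()
def big(m,n=3):
    c,_=cv2.findContours(m.astype(np.uint8),cv2.RETR_EXTERNAL,cv2.CHAIN_APPROX_NONE)
    return sorted(c,key=cv2.contourArea,reverse=True)[:n]
E
python3 - <<'E'
from h import *
for n in ["scene","side"]:
    im=cv2.imread(f"pics/{n}0.png"); hsv=cv2.cvtColor(im,cv2.COLOR_BGR2HSV); cal=T(n)
    H,S,V=cv2.split(hsv)
    for c in big((H>20)&(H<32)&(S>140)&(V>110),6):
        if cv2.contourArea(c)<60: continue
        P=ray(cal,cv2.convexHull(c)[:,0],0.014); print(n,"yellow",c[:,0].mean(0),circ(P))
    # glass
    for c in big((V<70),4):
        print(n,"dark",cv2.boundingRect(c),cv2.contourArea(c))
    x=cv2.resize(im[130:320,110:420] if n=="scene" else im[120:350,180:400],None,fx=2.5,fy=2.5,interpolation=cv2.INTER_CUBIC)
    cv2.imwrite(f"pics/{n}0z.png",x)
E
```

```text
scene yellow [413.08064516 148.4516129 ] (array([ 0.99051157, -0.19672007]), np.float64(0.03337618569395367), np.float64(0.0005402628323159765))
scene dark (243, 0, 259, 157) 24540.5
scene dark (235, 205, 161, 95) 8051.0
scene dark (434, 216, 126, 204) 7944.5
scene dark (22, 4, 78, 90) 5253.0
side yellow [323.33823529 316.64705882] (array([0.35662807, 0.1817247 ]), np.float64(0.02529532157004423), np.float64(0.0004491269337672445))
side yellow [205.85245902 111.09836066] (array([ 0.98046474, -0.31746939]), np.float64(0.047907558564157036), np.float64(0.006513915219844538))
side yellow [289.24444444 278.15555556] (array([0.45765962, 0.12766421]), np.float64(0.018456125650223844), np.float64(0.0005623514322350876))
side dark (211, 31, 285, 162) 12647.0
side dark (249, 143, 123, 103) 6655.0
side dark (222, 355, 141, 65) 5283.5
side dark (349, 11, 147, 58) 4621.0
```

Run:
```python
from h import *
# ring: points by radial brightness peaks around approx centre; pan rim likewise by eye later
for n,c0,ax in [("scene",(284,237),(38,30)),("side",(294,212),(40,27))]:
    im=cv2.imread(f"pics/{n}0.png"); g=im.min(2).astype(float); cal=T(n); 
    pts=[]
    for a in np.linspace(0,2*np.pi,120,endpoint=False):
        f=np.linspace(.8,1.2,60); u=c0[0]+f*ax[0]*np.cos(a); v=c0[1]+f*ax[1]*np.sin(a)
        s=cv2.remap(g.astype(np.float32),u[None].astype(np.float32),v[None].astype(np.float32),1)[0]
        i=s.argmax()
        if s[i]>70: pts.append((u[i],v[i]))
    P=ray(cal,pts,0.03)
    for _ in range(6):
        c,r,sd=circ(P); d=abs(np.hypot(*(P[:,:2]-c).T)-r); P=P[d<max(2*sd,.002)]
    print(n,c,r,sd,len(P))
```

```text
scene [ 0.53607472 -0.03657799] 0.08841190101027775 0.0033583241792073926 86
side [ 0.53849191 -0.03532852] 0.09019031277109628 0.005237001648041652 104
```

View pics/scene0z.png

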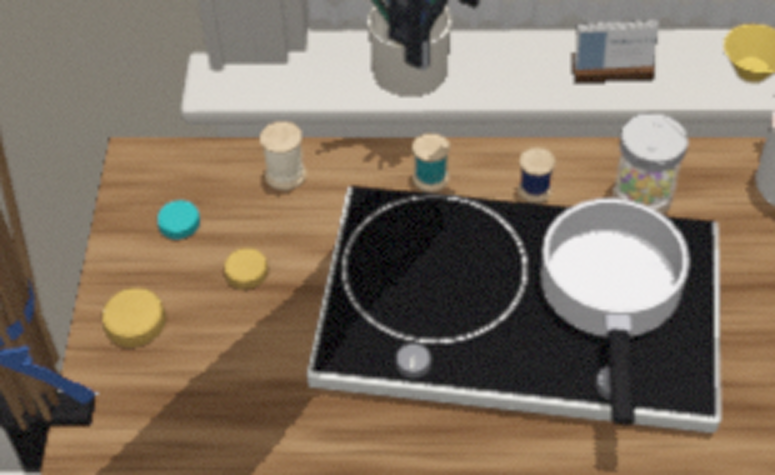

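View pics/side0z.png

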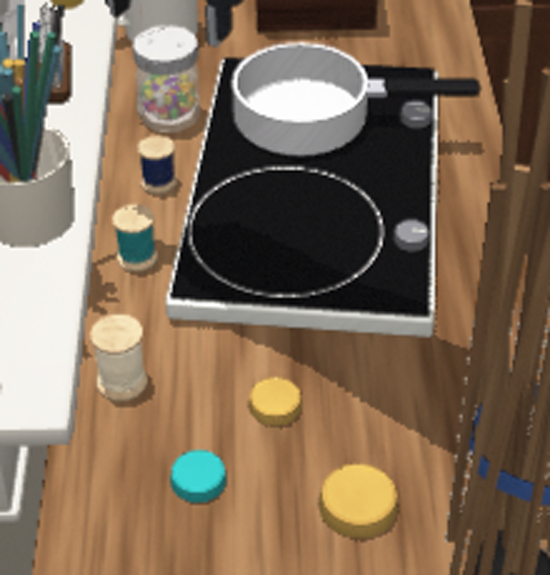

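Run:
```python
from h import *
st=bot.read_state()
im=cv2.imread("pics/wrist0.png"); cal=T("wrist",st)
g=im.min(2).astype(np.float32)
c0=(202,210);pts=[]
for a in np.linspace(0,2*np.pi,180,endpoint=False):
    f=np.arange(70,100,.5); u=(c0[0]+f*np.cos(a)).astype(np.float32); v=(c0[1]+f*np.sin(a)).astype(np.float32)
    s=cv2.remap(g,u[None],v[None],1)[0]; i=s.argmax()
    if s[i]>90: pts.append((u[i],v[i]))
P=ray(cal,pts,0.03)
for _ in range(6):
    c,r,sd=circ(P); d=abs(np.hypot(*(P[:,:2]-c).T)-r); P=P[d<max(2*sd,.001)]
print("ring",c,r,sd,len(P))
print("hob corners(wrist) ",ray(cal,[(44,176),(246,87)],0.03))
hsv=cv2.cvtColor(im,cv2.COLOR_BGR2HSV); H,S,V=cv2.split(hsv)
for c in big((H>20)&(H<32)&(S>140)&(V>110),4):
    if cv2.contourArea(c)<60: continue
    print(cv2.boundingRect(c),circ(ray(cal,cv2.convexHull(c)[:,0],0.014)))
im=cv2.imread("pics/scene0.png"); hsv=cv2.cvtColor(im,cv2.COLOR_BGR2HSV); H,S,V=cv2.split(hsv)
print(hsv[238,208],hsv[257,163]); cal=T("scene")
for c in big((H>18)&(H<34)&(S>120)&(V>90),8):
    print(cv2.boundingRect(c),circ(ray(cal,cv2.convexHull(c)[:,0],0.014)))
```

```text
ring [ 0.53836522 -0.04059555] 0.0875285256103193 0.001474493939573896 121
hob corners(wrist)  [[ 3.82367191e-01 -2.69885458e-04  3.00000000e-02]
 [ 5.87135634e-01  8.41999591e-02  3.00000000e-02]]
(88, 17, 43, 47) (array([0.45864778, 0.12600423]), np.float64(0.01989478150464578), np.float64(0.0001679870561526212))
(479, 63, 56, 35) (array([0.83638801, 0.09549379]), np.float64(0.02562539462522163), np.float64(0.00354481617483856))
[ 21 129 213] [ 22 131 214]
(151, 245, 25, 24) (array([0.35257122, 0.18405916]), np.float64(0.031910442021966835), np.float64(0.0018970724577981337))
(400, 140, 27, 22) (array([ 0.98601467, -0.19706957]), np.float64(0.03863447245905106), np.float64(0.0038869897194762017))
(200, 229, 17, 16) (array([0.45417493, 0.12445462]), np.float64(0.022922451919383607), np.float64(0.0012124854328322142))
(262, 105, 3, 8) (array([0.93652848, 0.2548604 ]), np.float64(0.013491316680515954), np.float64(0.005130496288638242))
(493, 277, 4, 6) (array([ 0.67656304, -0.51015135]), np.float64(0.00648646065850211), np.float64(0.0009208862165780787))
(507, 262, 2, 1) (array([ 0.18779663, -0.84120243]), np.float64(0.6374653939331798), np.float64(1.6653345369377348e-16))
(500, 262, 2, 1) (array([ 0.19074731, -0.82087528]), np.float64(0.6247762746955494), np.float64(1.6653345369377348e-16))
(512, 261, 1, 1) (array([ 0.28861802, -0.20506376]), np.float64(0.5640618387661804), np.float64(0.0))
```

Run:
```python
from h import *
a=cv2.imread("pics/scene0.png")[195:305,315:415]; b=cv2.imread("pics/side0.png")[125:195,260:385]
cv2.imwrite("pics/pa.png",cv2.resize(a,None,fx=5,fy=5,interpolation=cv2.INTER_CUBIC))
cv2.imwrite("pics/pb.png",cv2.resize(b,None,fx=6,fy=6,interpolation=cv2.INTER_CUBIC))
```

```text
(no output)
```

View pics/pa.png

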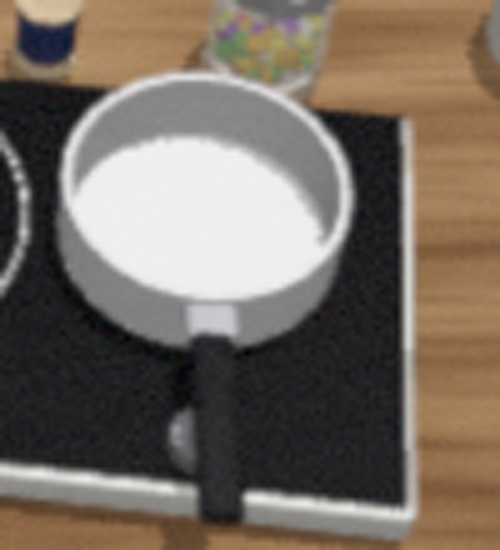

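View pics/pb.png

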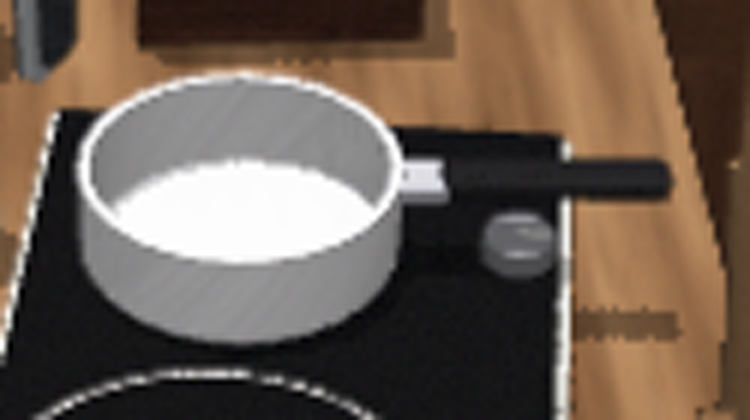

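Run:
```python
from h import *
a=np.array([(62,185),(75,140),(100,100),(140,80),(190,73),(245,82),(290,105),(330,145),(353,200)])/5+(315,195)
b=np.array([(77,165),(95,125),(130,95),(180,77),(240,72),(300,78),(350,100),(385,128),(403,165)])/6+(260,125)
for n,p in (("scene",a),("side",b)): print(n,circ(ray(T(n),p,.075)))
print(ray(T("scene"),np.array([(200,340),(233,340),(204,500),(240,497)])/5+(315,195),.074))
print(ray(T("side"),np.array([(445,163),(665,160),(445,183),(668,183)])/6+(260,125),.074))
# hob corners, scene, top edge
print(ray(T("scene"),np.array([(410,120),(412,512)])/5+(315,195),.03),ray(T("scene"),np.array([(350,190),(312,380)])/2.5+(110,130),.03))
print(ray(T("side"),np.array([(225,60),(436,70),(170,300),(432,322)])/2.5+(180,120),.03))
```

```text
scene (array([ 0.60081145, -0.19536294]), np.float64(0.06555784053925322), np.float64(0.001310084043596116))
side (array([ 0.60188959, -0.19306242]), np.float64(0.06553637158357535), np.float64(0.0007075190930233964))
[[ 0.52134701 -0.22964545  0.074     ]
 [ 0.5285596  -0.24219025  0.074     ]
 [ 0.44841847 -0.26505274  0.074     ]
 [ 0.45728656 -0.27752877  0.074     ]]
[[ 0.52834901 -0.2329043   0.074     ]
 [ 0.45059871 -0.27628263  0.074     ]
 [ 0.52255556 -0.22033944  0.074     ]
 [ 0.44359875 -0.26202457  0.074     ]]
[[ 0.72025155 -0.25571118  0.03      ]
 [ 0.51448137 -0.33928328  0.03      ]] [[ 0.57681728  0.07935632  0.03      ]
 [ 0.36990102 -0.0093135   0.03      ]]
[[ 0.71694404 -0.24522098  0.03      ]
 [ 0.51379008 -0.3316327   0.03      ]
 [ 0.57954567  0.08782225  0.03      ]
 [ 0.37284533  0.00654638  0.03      ]]
```

>>> jog_arm --steps '[{"tx": -0.3, "ty": -0.15, "rz": 0.055}, {"tx": -0.6, "ty": -0.3, "rz": 0.11}, {"tx": -1, "ty": -0.4, "rz": 0.165}, {"tx": -1, "ty": -0.5, "rz": 0.22}, {"tx": -1, "ty": -0.5, "rz": 0.27}]' --claw 60 --newtons 40

```text
schema error: expected keys tx, ty, tz, rx, ry, rz
```

```bash
cat >> h.py <<'E'
def go(target,phi=None):
    st=bot.read_state(); Rm=R.from_quat(st["eef_rot"]); d=np.array(target)-st["ee_pos"]
    s=Rm.inv().apply(d)/0.1
    if phi is None: r=np.zeros(3)
    else:
        p=np.radians(phi); M=np.array([[np.cos(p),np.sin(p),0],[np.sin(p),-np.cos(p),0],[0,0,-1]])
        r=np.degrees((Rm.inv()*R.from_matrix(M)).as_rotvec())/120
    print("t",st["time_s"],"pos",st["ee_pos"].round(4),"phi",np.degrees(np.arctan2(*Rm.as_matrix()[[1,0],0])).round(1),"q",st["joints"].round(2),"F",st["ft_force"].round(1),"w",round(st["gripper_width"]*85.4,1))
    print("shift",s.round(3),"rot",r.round(3))
E
python3 -c "
from h import *
go([.4987,-.246,.13],26.9)"
```

```text
t 0.15 pos [6.244e-01 1.000e-04 2.414e-01] phi 90.0 q [-0.1   0.28 -0.03  1.27  0.    1.47] F [-0.   0.7 -0.2] w 85.6
shift [-2.461 -1.255  1.116] rot [-0.001  0.     0.526]
```

>>> jog_arm --steps '[{"tx": -0.3, "ty": -0.15, "tz": 0, "rx": 0, "ry": 0, "rz": 0.05}, {"tx": -0.6, "ty": -0.3, "tz": 0, "rx": 0, "ry": 0, "rz": 0.1}, {"tx": -0.9, "ty": -0.4, "tz": 0, "rx": 0, "ry": 0, "rz": 0.15}, {"tx": -1, "ty": -0.5, "tz": 0, "rx": 0, "ry": 0, "rz": 0.2}, {"tx": -1, "ty": -0.5, "tz": 0, "rx": 0, "ry": 0, "rz": 0.25}]' --claw 60 --newtons 40

```text
time_s: 0.57
ee_pos: [0.5729, -0.1023, 0.2419]
eef_rot: [0.868, 0.496, -0.001, -0.0]
ft_force: [-0.5, 0.8, -0.9]
gripper_width: 0.703
```

```bash
python3 -c "
from h import *
go([.4987,-.246,.13],26.9)"
```

```text
t 0.5667 pos [ 0.5729 -0.1023  0.2419] phi 59.5 q [-0.29  0.2  -0.12  1.25 -0.    1.82] F [-0.5  0.8 -0.9] w 60.0
shift [-1.613  0.091  1.121] rot [-0.001  0.001  0.272]
```

>>> jog_arm --steps '[{"tx": -0.3, "ty": 0, "tz": 0, "rx": 0, "ry": 0, "rz": 0.055}, {"tx": -0.6, "ty": 0, "tz": 0, "rx": 0, "ry": 0, "rz": 0.11}, {"tx": -0.8, "ty": 0, "tz": 0, "rx": 0, "ry": 0, "rz": 0.165}, {"tx": -1, "ty": 0.05, "tz": 0.1, "rx": 0, "ry": 0, "rz": 0.22}, {"tx": -1, "ty": 0.09, "tz": 0.2, "rx": 0, "ry": 0, "rz": 0.272}]'

```text
time_s: 0.98
ee_pos: [0.5317, -0.194, 0.2226]
eef_rot: [0.973, 0.232, 0.0, 0.001]
ft_force: [0.0, 0.4, -0.1]
gripper_width: 0.706
```

```bash
python3 -c "
from h import *
go([.4987,-.246,.13],26.9)"
```

```text
t 0.9833 pos [ 0.5317 -0.194   0.2226] phi 26.8 q [-0.46  0.18 -0.19  1.2  -0.    2.21] F [ 0.   0.4 -0.1] w 60.3
shift [-0.529  0.313  0.927] rot [ 0.001  0.    -0.   ]
```

>>> jog_arm --steps '[{"tx": -0.2, "ty": 0.15, "tz": 0.1, "rx": 0, "ry": 0, "rz": 0}, {"tx": -0.4, "ty": 0.3, "tz": 0.3, "rx": 0, "ry": 0, "rz": 0}, {"tx": -0.53, "ty": 0.31, "tz": 0.6, "rx": 0, "ry": 0, "rz": 0}, {"tx": -0.53, "ty": 0.31, "tz": 0.9, "rx": 0, "ry": 0, "rz": 0}, {"tx": -0.53, "ty": 0.31, "tz": 0.92, "rx": 0, "ry": 0, "rz": 0}]'

```text
time_s: 1.4
ee_pos: [0.4951, -0.241, 0.1244]
eef_rot: [0.972, 0.236, -0.004, -0.004]
ft_force: [-0.5, 0.3, -1.4]
gripper_width: 0.702
```

```bash
python3 -c "
from h import *
go([.4987,-.246,.064],26.9)
for n in ['scene','side','wrist']:
    im=eyes.capture(n)[:,:,::-1]
    cv2.imwrite(f'pics/{n}1.png',im)
a=cv2.imread('pics/scene1.png')[180:320,270:430];b=cv2.imread('pics/side1.png')[90:230,250:410]
cv2.imwrite('pics/c1.png',np.hstack([cv2.resize(x,None,fx=2.5,fy=2.5,interpolation=2) for x in (a,b)]))"
```

```text
t 1.4 pos [ 0.4951 -0.241   0.1244] phi 27.3 q [-0.57  0.24 -0.33  1.01  0.    2.1 ] F [-0.5  0.3 -1.4] w 60.0
shift [0.012 0.067 0.604] rot [-0.005  0.003  0.003]
```

View pics/c1.png

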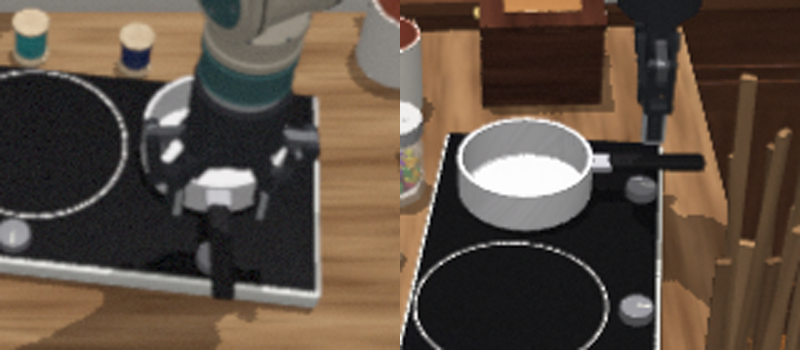

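View pics/wrist1.png

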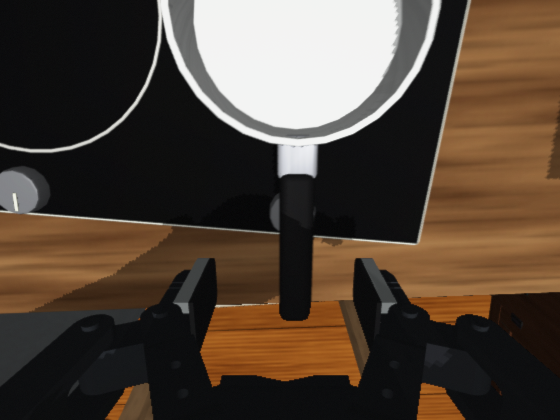

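```bash
python3 -c "
from h import *
go([.4987,-.246,.064],26.9)
st=bot.read_state();P=ray(T('wrist',st),[(280,180),(316,180),(280,310),(311,310)],.074);print(P)
print(R.from_quat(st['eef_rot']).inv().apply(P-st['ee_pos']))"
```

```text
t 1.55 pos [ 0.5002 -0.2429  0.1308] phi 27.4 q [-0.57  0.24 -0.32  1.01  0.    2.1 ] F [ 0.5 -0.9  0.1] w 59.9
shift [-0.028  0.02   0.668] rot [-0.    -0.     0.004]
[[ 0.52627848 -0.22649019  0.074     ]
 [ 0.53539534 -0.24407109  0.074     ]
 [ 0.45299683 -0.26414263  0.074     ]
 [ 0.46183263 -0.28118636  0.074     ]]
[[ 0.03066436 -0.0026044   0.05680858]
 [ 0.03067545  0.01719977  0.0568054 ]
 [-0.05172397 -0.00286801  0.05680595]
 [-0.05171543  0.01632991  0.05680286]]
```

>>> jog_arm --steps '[{"tx": -0.03, "ty": 0.05, "tz": 0.2, "rx": 0, "ry": 0, "rz": 0}, {"tx": -0.03, "ty": 0.05, "tz": 0.4, "rx": 0, "ry": 0, "rz": 0}, {"tx": -0.03, "ty": 0.05, "tz": 0.55, "rx": 0, "ry": 0, "rz": 0}, {"tx": -0.03, "ty": 0.05, "tz": 0.65, "rx": 0, "ry": 0, "rz": 0}, {"tx": -0.03, "ty": 0.05, "tz": 0.66, "rx": 0, "ry": 0, "rz": 0}]'

```text
time_s: 1.97
ee_pos: [0.5, -0.2485, 0.0642]
eef_rot: [0.972, 0.237, -0.0, -0.0]
ft_force: [-0.4, 0.9, 0.6]
gripper_width: 0.704
```

>>> jog_arm --steps '[{"tx": 0, "ty": 0, "tz": 0, "rx": 0, "ry": 0, "rz": 0}, {"tx": 0, "ty": 0, "tz": 0, "rx": 0, "ry": 0, "rz": 0}, {"tx": 0, "ty": 0, "tz": 0, "rx": 0, "ry": 0, "rz": 0}]' --claw 32 --newtons 30

```text
time_s: 2.22
ee_pos: [0.5009, -0.2495, 0.0659]
eef_rot: [0.972, 0.237, 0.001, 0.001]
ft_force: [0.6, 1.3, -0.2]
gripper_width: 0.372
```

```bash
python3 -c "
from h import *
go([.4987,-.246,.064],26.9)
for n in ['scene','side','wrist']:
    im=eyes.capture(n)[:,:,::-1]
    cv2.imwrite(f'pics/{n}2.png',im)
a=cv2.imread('pics/wrist2.png');b=cv2.imread('pics/side2.png')[90:230,250:410]
cv2.imwrite('pics/c2.png',np.hstack([cv2.resize(x,(400,350),interpolation=2) for x in (a,b)]))"
```

```text
t 2.2167 pos [ 0.5009 -0.2495  0.0659] phi 27.4 q [-0.58  0.31 -0.38  0.87  0.    2.09] F [ 0.6  1.3 -0.2] w 31.7
shift [-0.004 -0.041  0.019] rot [ 0.001 -0.001  0.004]
```

View pics/c2.png

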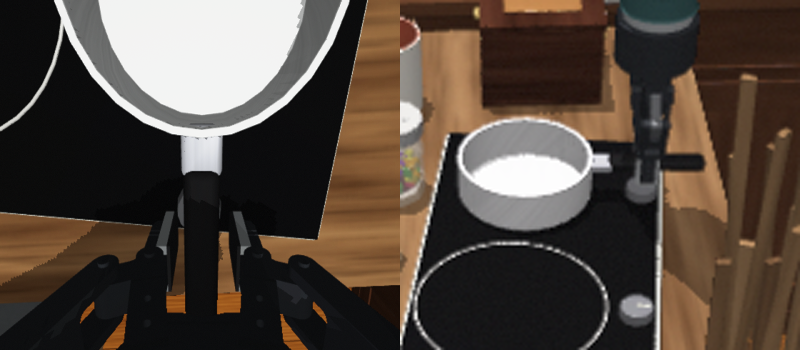

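The handle sits centred between the pads and the pan hasn't moved, so I'll grip now.

>>> jog_arm --steps '[{"tx": 0, "ty": 0, "tz": 0, "rx": 0, "ry": 0, "rz": 0}, {"tx": 0, "ty": 0, "tz": 0, "rx": 0, "ry": 0, "rz": 0}, {"tx": 0, "ty": 0, "tz": 0, "rx": 0, "ry": 0, "rz": 0}, {"tx": 0, "ty": 0, "tz": 0, "rx": 0, "ry": 0, "rz": 0}]' --claw 10 --newtons 35

```text
time_s: 2.7
ee_pos: [0.4999, -0.249, 0.0649]
eef_rot: [0.972, 0.236, 0.0, 0.0]
ft_force: [-1.0, 0.6, 4.4]
gripper_width: 0.23
```

```bash
python3 -c "
from h import *
st=bot.read_state()
go(st['ee_pos']+np.array([-.0635,.1555,0]))
go(st['ee_pos']+np.array([-.0635,.1555,0]),22.4)"
```

```text
t 2.7 pos [ 0.4999 -0.249   0.0649] phi 27.4 q [-0.58  0.31 -0.38  0.87 -0.    2.09] F [-1.   0.6  4.4] w 19.6
shift [ 1.510e-01 -1.673e+00 -1.000e-03] rot [0. 0. 0.]
t 2.7 pos [ 0.4999 -0.249   0.0649] phi 27.4 q [-0.58  0.31 -0.38  0.87 -0.    2.09] F [-1.   0.6  4.4] w 19.6
shift [ 1.510e-01 -1.673e+00 -1.000e-03] rot [ 0.    -0.     0.041]
```

>>> jog_arm --steps '[{"tx": 0.003, "ty": -0.03, "tz": 0, "rx": 0, "ry": 0, "rz": 0}, {"tx": 0.007, "ty": -0.08, "tz": 0, "rx": 0, "ry": 0, "rz": 0}, {"tx": 0.012, "ty": -0.14, "tz": 0, "rx": 0, "ry": 0, "rz": 0}, {"tx": 0.018, "ty": -0.2, "tz": 0, "rx": 0, "ry": 0, "rz": 0}, {"tx": 0.023, "ty": -0.26, "tz": 0, "rx": 0, "ry": 0, "rz": 0}]'

```text
time_s: 3.12
ee_pos: [0.4903, -0.2248, 0.0649]
eef_rot: [0.972, 0.236, 0.001, 0.001]
ft_force: [1.5, -3.6, 3.3]
gripper_width: 0.222
```

>>> jog_arm --steps '[{"tx": 0.005, "ty": -0.06, "tz": 0, "rx": 0, "ry": 0, "rz": 0}, {"tx": 0.01, "ty": -0.12, "tz": 0, "rx": 0, "ry": 0, "rz": 0}, {"tx": 0.016, "ty": -0.18, "tz": 0, "rx": 0, "ry": 0, "rz": 0}, {"tx": 0.022, "ty": -0.24, "tz": 0, "rx": 0, "ry": 0, "rz": 0}, {"tx": 0.027, "ty": -0.3, "tz": 0, "rx": 0, "ry": 0, "rz": 0}]'

```text
time_s: 3.53
ee_pos: [0.4787, -0.1967, 0.0648]
eef_rot: [0.972, 0.236, 0.0, 0.001]
ft_force: [2.4, -2.8, 5.0]
gripper_width: 0.225
```

```bash
python3 -c "
from h import *
go([.4364,-.0935,.0649])
im=eyes.capture('side')[:,:,::-1]
cv2.imwrite('pics/s3.png',cv2.resize(im[90:290,240:400],None,fx=3,fy=3))"
```

```text
t 3.5333 pos [ 0.4787 -0.1967  0.0648] phi 27.4 q [-0.51  0.25 -0.47  0.85 -0.    2.15] F [ 2.4 -2.8  5. ] w 19.2
shift [ 0.099 -1.11  -0.002] rot [0. 0. 0.]
```

View pics/s3.png

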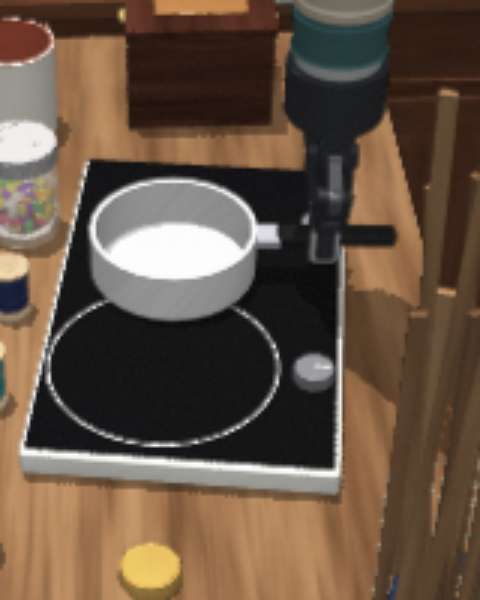

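>>> jog_arm --steps '[{"tx": 0.005, "ty": -0.06, "tz": 0, "rx": 0, "ry": 0, "rz": 0}, {"tx": 0.01, "ty": -0.12, "tz": 0, "rx": 0, "ry": 0, "rz": 0}, {"tx": 0.016, "ty": -0.18, "tz": 0, "rx": 0, "ry": 0, "rz": 0}, {"tx": 0.022, "ty": -0.24, "tz": 0, "rx": 0, "ry": 0, "rz": 0}, {"tx": 0.027, "ty": -0.3, "tz": 0, "rx": 0, "ry": 0, "rz": 0}]'

```text
time_s: 4.0
ee_pos: [0.4672, -0.1687, 0.0648]
eef_rot: [0.972, 0.236, 0.0, 0.001]
ft_force: [3.1, -4.6, 5.4]
gripper_width: 0.221
```

>>> jog_arm --steps '[{"tx": 0.005, "ty": -0.06, "tz": 0, "rx": 0, "ry": 0, "rz": 0}, {"tx": 0.01, "ty": -0.12, "tz": 0, "rx": 0, "ry": 0, "rz": 0}, {"tx": 0.016, "ty": -0.18, "tz": 0, "rx": 0, "ry": 0, "rz": 0}, {"tx": 0.022, "ty": -0.24, "tz": 0, "rx": 0, "ry": 0, "rz": 0}, {"tx": 0.027, "ty": -0.3, "tz": 0, "rx": 0, "ry": 0, "rz": 0}]'

```text
time_s: 4.42
ee_pos: [0.4558, -0.1409, 0.0647]
eef_rot: [0.972, 0.236, 0.0, 0.001]
ft_force: [1.7, -3.9, 5.8]
gripper_width: 0.223
```

>>> jog_arm --steps '[{"tx": 0.005, "ty": -0.06, "tz": 0, "rx": 0, "ry": 0, "rz": 0}, {"tx": 0.01, "ty": -0.12, "tz": 0, "rx": 0, "ry": 0, "rz": 0}, {"tx": 0.016, "ty": -0.18, "tz": 0, "rx": 0, "ry": 0, "rz": 0}, {"tx": 0.022, "ty": -0.24, "tz": 0, "rx": 0, "ry": 0, "rz": 0}, {"tx": 0.027, "ty": -0.3, "tz": 0, "rx": 0, "ry": 0, "rz": 0}]'

```text
time_s: 4.83
ee_pos: [0.4443, -0.113, 0.0647]
eef_rot: [0.972, 0.236, 0.0, 0.001]
ft_force: [2.2, -3.3, 6.0]
gripper_width: 0.222
```

```bash
python3 -c "
from h import *
go([.4364,-.0935,.0649])
for n in ('side','scene'):
  im=eyes.capture(n)[:,:,::-1]
  cv2.imwrite(f'pics/{n}4.png',im)
a=cv2.imread('pics/side4.png')[120:270,240:400];b=cv2.imread('pics/scene4.png')[190:310,220:420]
cv2.imwrite('pics/c4.png',np.hstack([cv2.resize(x,(400,375),interpolation=2) for x in (a,b)]))"
```

```text
t 4.8333 pos [ 0.4443 -0.113   0.0647] phi 27.4 q [-0.39  0.16 -0.6   0.82 -0.    2.27] F [ 2.2 -3.3  6. ] w 19.0
shift [ 0.019 -0.209 -0.002] rot [0. 0. 0.]
```

View pics/c4.png

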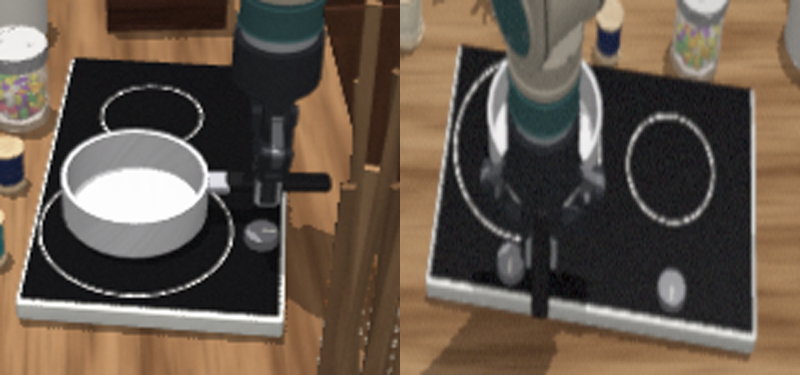

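>>> jog_arm --steps '[{"tx": 0.004, "ty": -0.05, "tz": 0, "rx": 0, "ry": 0, "rz": 0}, {"tx": 0.008, "ty": -0.1, "tz": 0, "rx": 0, "ry": 0, "rz": 0}, {"tx": 0.014, "ty": -0.15, "tz": 0, "rx": 0, "ry": 0, "rz": 0}, {"tx": 0.017, "ty": -0.18, "tz": 0, "rx": 0, "ry": 0, "rz": 0}, {"tx": 0.018, "ty": -0.19, "tz": 0, "rx": 0, "ry": 0, "rz": 0}]'

```text
time_s: 5.35
ee_pos: [0.437, -0.0951, 0.0647]
eef_rot: [0.972, 0.237, 0.0, 0.001]
ft_force: [1.2, -5.0, 6.9]
gripper_width: 0.224
```

```bash
python3 -c "
from h import *
go([.4364,-.0935,.0649])
for n in ('side','wrist'):
  im=eyes.capture(n)[:,:,::-1]
  cv2.imwrite(f'pics/{n}5.png',im)
go([.4364,-.0935,.0649])
a=cv2.imread('pics/side5.png')[120:270,240:400];b=cv2.imread('pics/wrist5.png')
cv2.imwrite('pics/c5.png',np.hstack([cv2.resize(x,(400,375),interpolation=2) for x in (a,b)]))"
```

```text
t 5.35 pos [ 0.437  -0.0951  0.0647] phi 27.4 q [-0.36  0.14 -0.62  0.81 -0.    2.3 ] F [ 1.2 -5.   6.9] w 19.1
shift [ 0.003 -0.017 -0.002] rot [0. 0. 0.]
t 5.45 pos [ 0.4369 -0.0951  0.0647] phi 27.4 q [-0.36  0.14 -0.62  0.81 -0.    2.3 ] F [ 1.3 -2.7  7.1] w 19.7
shift [ 0.003 -0.017 -0.002] rot [0. 0. 0.]
```

View pics/c5.png

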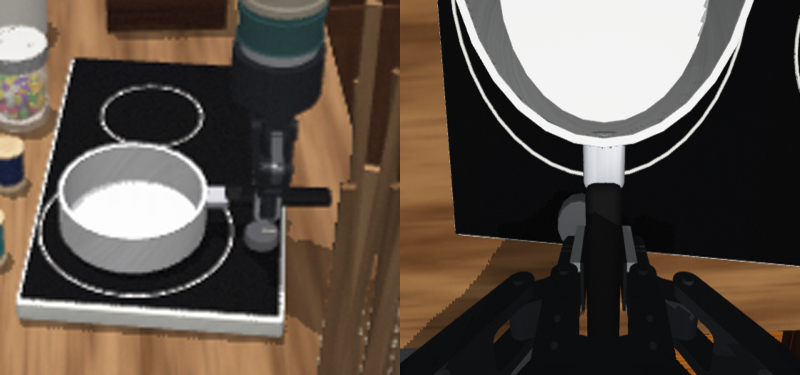

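```bash
python3 -c "
from h import *
c=np.array([.538,-.038])
pts=np.array([(62,215),(75,243),(100,262),(135,271),(170,264),(195,245),(207,215)])/2.5+(240,120)
P=ray(T('side'),pts,.03);print(circ(P))
a=np.array([(60,185),(70,167),(100,150),(135,144),(170,150),(197,168),(208,190)])/2.5+(240,120)
print(circ(ray(T('side'),a,.075)))
r=np.array([(40,230),(60,265),(90,287),(135,296),(180,290),(215,267),(233,235)])/2.5+(240,120)
print(circ(ray(T('side'),r,.03)))"
```

```text
(array([ 0.54157695, -0.05012447]), np.float64(0.06530016219690926), np.float64(0.0018905300157397568))
(array([ 0.53743302, -0.0389029 ]), np.float64(0.06536106260312045), np.float64(0.00045568994768473663))
(array([ 0.53446471, -0.04055203]), np.float64(0.08615936027715979), np.float64(0.0014809133284798585))
```

>>> jog_arm --steps '[{"tx": 0, "ty": 0, "tz": 0, "rx": 0, "ry": 0, "rz": 0}, {"tx": 0, "ty": 0, "tz": 0, "rx": 0, "ry": 0, "rz": 0}, {"tx": 0, "ty": 0, "tz": 0, "rx": 0, "ry": 0, "rz": 0}, {"tx": 0, "ty": 0, "tz": 0, "rx": 0, "ry": 0, "rz": 0}]' --claw 45

```text
time_s: 5.78
ee_pos: [0.4351, -0.0943, 0.0632]
eef_rot: [0.972, 0.237, -0.001, -0.001]
ft_force: [0.1, -0.1, -0.2]
gripper_width: 0.524
```

>>> jog_arm --steps '[{"tx": 0, "ty": 0, "tz": -0.15, "rx": 0, "ry": 0, "rz": 0}, {"tx": 0, "ty": 0, "tz": -0.45, "rx": 0, "ry": 0, "rz": 0}, {"tx": 0, "ty": 0, "tz": -0.8, "rx": 0, "ry": 0, "rz": 0}, {"tx": 0, "ty": 0, "tz": -1, "rx": 0, "ry": 0, "rz": 0}, {"tx": 0, "ty": 0, "tz": -1, "rx": 0, "ry": 0, "rz": 0}]'

```text
time_s: 6.2
ee_pos: [0.44, -0.0963, 0.1686]
eef_rot: [0.972, 0.237, 0.003, 0.002]
ft_force: [1.1, -0.3, -0.3]
gripper_width: 0.526
```

>>> jog_arm --steps '[{"tx": 0, "ty": -0.3, "tz": -0.2, "rx": 0, "ry": 0, "rz": 0}, {"tx": 0, "ty": -0.6, "tz": -0.4, "rx": 0, "ry": 0, "rz": 0}, {"tx": 0, "ty": -0.8, "tz": -0.6, "rx": 0, "ry": 0, "rz": 0}, {"tx": 0, "ty": -1, "tz": -0.6, "rx": 0, "ry": 0, "rz": 0}, {"tx": 0, "ty": -1, "tz": -0.6, "rx": 0, "ry": 0, "rz": 0}]'

```text
time_s: 6.62
ee_pos: [0.3889, -0.0043, 0.2242]
eef_rot: [0.971, 0.238, -0.0, -0.001]
ft_force: [-0.3, 0.5, 0.1]
gripper_width: 0.527
```

```bash
python3 -c "
from h import *
for n in ('side','scene'):
  im=eyes.capture(n)[:,:,::-1]
  cv2.imwrite(f'pics/{n}6.png',im)
go([.457,.126,.1])
cv2.imwrite('pics/wrist6.png',eyes.capture('wrist')[:,:,::-1])
go([.457,.126,.1],0)
a=cv2.imread('pics/side6.png')[150:250,240:350];b=cv2.imread('pics/scene6.png')[200:300,225:325]
cv2.imwrite('pics/c6.png',np.hstack([cv2.resize(x,(400,400),interpolation=2) for x in (a,b)]))"
```

```text
t 6.7167 pos [ 0.3901 -0.0061  0.2233] phi 27.4 q [-0.18 -0.14 -0.52  1.2  -0.    2.48] F [-0.3  0.5 -0.1] w 45.1
shift [ 1.204 -0.863  1.232] rot [0. 0. 0.]
t 6.7667 pos [ 0.3904 -0.0066  0.2232] phi 27.4 q [-0.18 -0.14 -0.51  1.2  -0.    2.48] F [-0.7 -0.4  1. ] w 44.7
shift [ 1.203 -0.87   1.231] rot [-0.     0.001  0.228]
```

View pics/c6.png

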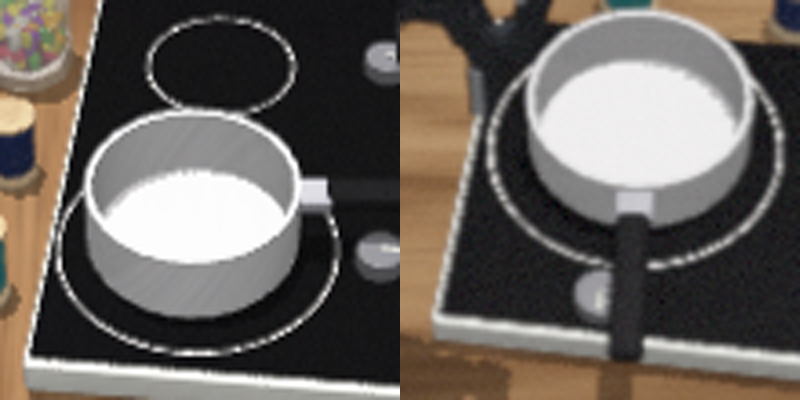

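View pics/wrist6.png

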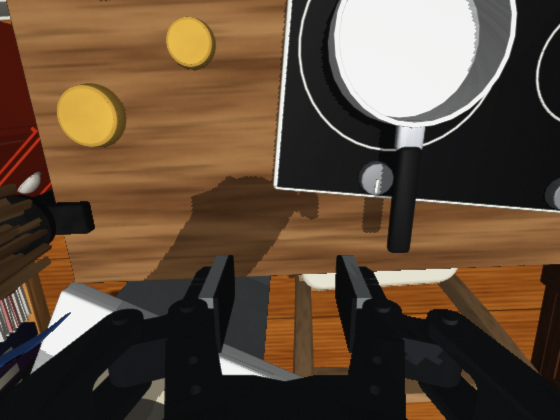

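```bash
python3 -c "
from h import *
s=np.array([110/400,.25]);o=np.array([240,150])
A=np.array
b=A([(90,250),(110,285),(150,308),(195,317),(240,309),(280,285),(297,255)])*s+o
rm=A([(87,185),(100,150),(140,120),(193,108),(250,120),(288,150),(300,185)])*s+o
r=A([(57,250),(75,290),(120,333),(195,352),(270,335),(320,298),(340,255)])*s+o
c=T('side'); [print(circ(ray(c,x,z))) for x,z in((b,.03),(rm,.075),(r,.03))]
o=A([225,200]);c=T('scene')
b=A([(132,160),(150,190),(185,215),(235,226),(290,215),(335,190),(350,160)])/4+o
rm=A([(128,110),(140,60),(180,25),(235,12),(300,25),(343,65),(353,110)])/4+o
r=A([(87,150),(100,190),(135,235),(180,258),(250,268),(310,258),(360,220),(383,160)])/4+o
[print(circ(ray(c,x,z))) for x,z in((b,.03),(rm,.075),(r,.03))]
"
```

```text
(array([ 0.54064771, -0.04542437]), np.float64(0.06541327669625518), np.float64(0.0004054850356622007))
(array([ 0.53901346, -0.0413819 ]), np.float64(0.0642759229939324), np.float64(0.0004661423616889316))
(array([ 0.53619697, -0.04267554]), np.float64(0.08711134947503876), np.float64(0.0011178161042686898))
(array([ 0.54634396, -0.03945502]), np.float64(0.06847576702823942), np.float64(0.0008127185694065467))
(array([ 0.53839324, -0.04333213]), np.float64(0.06579192811088029), np.float64(0.00021153960944796446))
(array([ 0.53668848, -0.04271775]), np.float64(0.0885628188766268), np.float64(0.001235296094401398))
```

```bash
python3 -c "
from h import *
st=bot.read_state();cal=T('wrist',st)
im=cv2.imread('pics/wrist6.png');H,S,V=cv2.split(cv2.cvtColor(im,cv2.COLOR_BGR2HSV))
for c in big((H>18)&(H<34)&(S>140)&(V>110),3):
    print(cv2.boundingRect(c),circ(ray(cal,cv2.convexHull(c)[:,0],0.007)))
go([.457,.126,.12],60)
print(bot.tip_extent)"
```

```text
(57, 85, 61, 62) (array([0.35315452, 0.18834746]), np.float64(0.029001467134319052), np.float64(0.00027619318401295596))
(166, 17, 47, 50) (array([0.45858112, 0.12678681]), np.float64(0.020777935132842252), np.float64(0.00013698618350485106))
t 6.7667 pos [ 0.3904 -0.0066  0.2232] phi 27.4 q [-0.18 -0.14 -0.51  1.2  -0.    2.48] F [-0.7 -0.4  1. ] w 44.7
shift [ 1.203 -0.87   1.031] rot [-0.001  0.001 -0.272]
0.011
```

>>> jog_arm --steps '[{"tx": 0.2, "ty": -0.17, "tz": 0, "rx": 0, "ry": 0, "rz": -0.054}, {"tx": 0.4, "ty": -0.35, "tz": 0, "rx": 0, "ry": 0, "rz": -0.11}, {"tx": 0.6, "ty": -0.52, "tz": 0, "rx": 0, "ry": 0, "rz": -0.165}, {"tx": 0.8, "ty": -0.7, "tz": 0.1, "rx": 0, "ry": 0, "rz": -0.22}, {"tx": 1, "ty": -0.87, "tz": 0.2, "rx": 0, "ry": 0, "rz": -0.27}]' --claw 62

```text
time_s: 7.18
ee_pos: [0.4411, 0.117, 0.2035]
eef_rot: [0.866, 0.5, -0.0, 0.0]
ft_force: [0.1, -0.2, -0.5]
gripper_width: 0.723
```

```bash
python3 -c "
from h import *
go([.458,.126,.12],60)"
```

```text
t 7.1833 pos [0.4411 0.117  0.2035] phi 60.0 q [ 0.12  0.   -0.43  1.14 -0.    2.21] F [ 0.1 -0.2 -0.5] w 61.8
shift [0.163 0.102 0.835] rot [ 0.  0. -0.]
```

>>> jog_arm --steps '[{"tx": 0.16, "ty": 0.1, "tz": 0.2, "rx": 0, "ry": 0, "rz": 0}, {"tx": 0.16, "ty": 0.1, "tz": 0.5, "rx": 0, "ry": 0, "rz": 0}, {"tx": 0.16, "ty": 0.1, "tz": 0.8, "rx": 0, "ry": 0, "rz": 0}, {"tx": 0.16, "ty": 0.1, "tz": 1, "rx": 0, "ry": 0, "rz": 0}, {"tx": 0.16, "ty": 0.1, "tz": 1, "rx": 0, "ry": 0, "rz": 0}]'

```text
time_s: 7.6
ee_pos: [0.4522, 0.1241, 0.0986]
eef_rot: [0.867, 0.498, -0.005, -0.002]
ft_force: [-1.3, -0.4, -0.6]
gripper_width: 0.728
```

```bash
python3 -c "
from h import *
a=eyes.capture('side')[:,:,::-1];go([.458,.126,.015],60)
cal=T('wrist',bot.read_state())
b=eyes.capture('wrist')[:,:,::-1]
H,S,V=cv2.split(cv2.cvtColor(b.copy(),cv2.COLOR_BGR2HSV))
for c in big((H>18)&(H<34)&(S>140)&(V>110),3):
    print(cv2.boundingRect(c),circ(ray(cal,cv2.convexHull(c)[:,0],0.007)),circ(ray(cal,cv2.convexHull(c)[:,0],0.014)))
cv2.imwrite('pics/c7.png',np.hstack([cv2.resize(x,(400,350),interpolation=2) for x in (a[210:350,210:370],b)]))"
```

```text
t 7.65 pos [0.4539 0.1243 0.101 ] phi 59.7 q [ 0.13  0.13 -0.53  0.92 -0.    2.23] F [-0.2  1.2 -0.4] w 62.0
shift [0.04  0.032 0.86 ] rot [-0.003  0.002 -0.003]
(65, 164, 88, 88) (array([0.35186199, 0.18577752]), np.float64(0.031094102468826695), np.float64(0.0018075082039525374)) (array([0.35621564, 0.18587092]), np.float64(0.030127577671578202), np.float64(0.0017513238679647406))
(260, 173, 63, 65) (array([0.45859456, 0.12624065]), np.float64(0.022013975173773345), np.float64(0.0005072625930890433)) (array([0.45963055, 0.12818468]), np.float64(0.02132969580238272), np.float64(0.0004914949125320077))
```

View pics/c7.png

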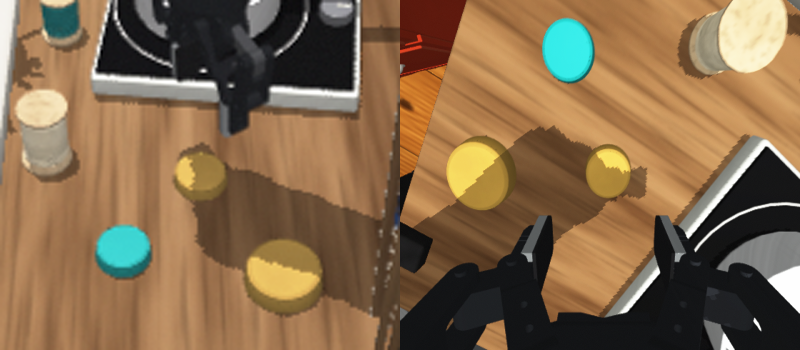

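>>> jog_arm --steps '[{"tx": 0.04, "ty": 0.02, "tz": 0.1, "rx": 0, "ry": 0, "rz": 0}, {"tx": 0.04, "ty": 0.02, "tz": 0.3, "rx": 0, "ry": 0, "rz": 0}, {"tx": 0.04, "ty": 0.02, "tz": 0.45, "rx": 0, "ry": 0, "rz": 0}, {"tx": 0.04, "ty": 0.02, "tz": 0.55, "rx": 0, "ry": 0, "rz": 0}, {"tx": 0.04, "ty": 0.02, "tz": 0.55, "rx": 0, "ry": 0, "rz": 0}]'

```text
time_s: 8.12
ee_pos: [0.4599, 0.1276, 0.0482]
eef_rot: [0.867, 0.498, -0.001, -0.0]
ft_force: [0.0, -0.1, -1.1]
gripper_width: 0.729
```

```bash
python3 -c "
from h import *
b=eyes.capture('wrist')[:,:,::-1]
go([.459,.1265,.015],60)
a=eyes.capture('scene')[:,:,::-1]
cv2.imwrite('pics/c8.png',np.hstack([cv2.resize(x,(400,350),interpolation=2) for x in (a[180:285,140:260],b)]))"
```

```text
t 8.1667 pos [0.4604 0.1278 0.0492] phi 59.7 q [ 0.14  0.21 -0.57  0.79  0.    2.23] F [ 0.6 -0.2  0.7] w 62.3
shift [-0.018 -0.006  0.342] rot [-0.     0.    -0.002]
```

View pics/c8.png

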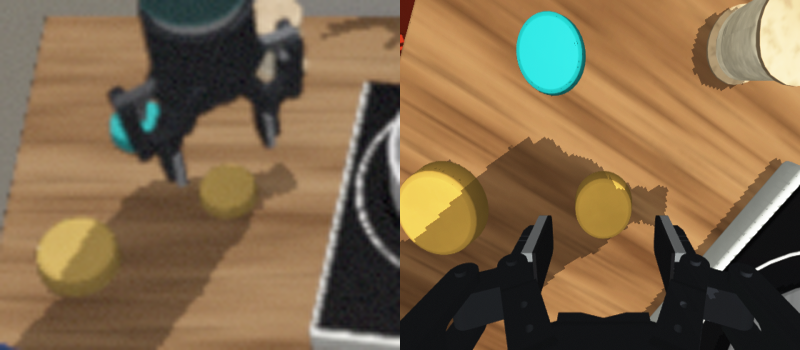

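>>> jog_arm --steps '[{"tx": -0.01, "ty": 0, "tz": 0.08, "rx": 0, "ry": 0, "rz": 0}, {"tx": -0.01, "ty": 0, "tz": 0.16, "rx": 0, "ry": 0, "rz": 0}, {"tx": -0.01, "ty": 0, "tz": 0.24, "rx": 0, "ry": 0, "rz": 0}, {"tx": -0.01, "ty": 0, "tz": 0.3, "rx": 0, "ry": 0, "rz": 0}, {"tx": -0.01, "ty": 0, "tz": 0.33, "rx": 0, "ry": 0, "rz": 0}]'

```text
time_s: 8.63
ee_pos: [0.4589, 0.1269, 0.0151]
eef_rot: [0.867, 0.498, -0.001, -0.0]
ft_force: [-0.5, 0.5, 0.3]
gripper_width: 0.729
```

>>> jog_arm --steps '[{"tx": 0, "ty": 0, "tz": 0, "rx": 0, "ry": 0, "rz": 0}, {"tx": 0, "ty": 0, "tz": 0, "rx": 0, "ry": 0, "rz": 0}, {"tx": 0, "ty": 0, "tz": 0, "rx": 0, "ry": 0, "rz": 0}]' --claw 52

```text
time_s: 8.88
ee_pos: [0.4601, 0.127, 0.0165]
eef_rot: [0.867, 0.498, 0.0, 0.0]
ft_force: [0.2, 0.2, 0.1]
gripper_width: 0.608
```

```bash
python3 -c "
from h import *
b=eyes.capture('wrist')[:,:,::-1]
go([.459,.1265,.015],60)
a=eyes.capture('side')[:,:,::-1]
cv2.imwrite('pics/c9.png',np.hstack([cv2.resize(x,(400,350),interpolation=2) for x in (a[210:315,240:360],b)]))"
```

```text
t 8.9333 pos [0.4602 0.127  0.0166] phi 59.8 q [ 0.13  0.26 -0.6   0.71 -0.    2.23] F [ 0.1 -0.3 -0.9] w 52.0
shift [-0.011 -0.008  0.016] rot [ 0.    -0.    -0.002]
```

View pics/c9.png

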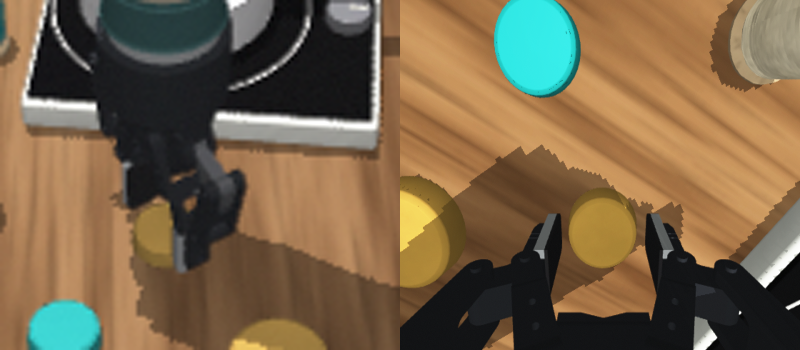

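```bash
python3 -c "
from h import *
for z in (0,.005,.01,.015): print(z,R.from_quat(bot.read_state()['eef_rot']).inv().apply(ray(T('side'),[(294,291)],z)-bot.read_state()['ee_pos']))
a=cv2.imread('pics/c9.png')[150:300,100:280];cv2.imwrite('pics/c10.png',cv2.resize(a,None,fx=4,fy=4))"
```

```text
0 [[ 0.00299555 -0.02598208  0.01663709]]
0.005 [[ 0.00520336 -0.02952264  0.01163585]]
0.01 [[ 0.00741117 -0.03306321  0.00663462]]
0.015 [[ 0.00961898 -0.03660377  0.00163339]]
```

View pics/c10.png

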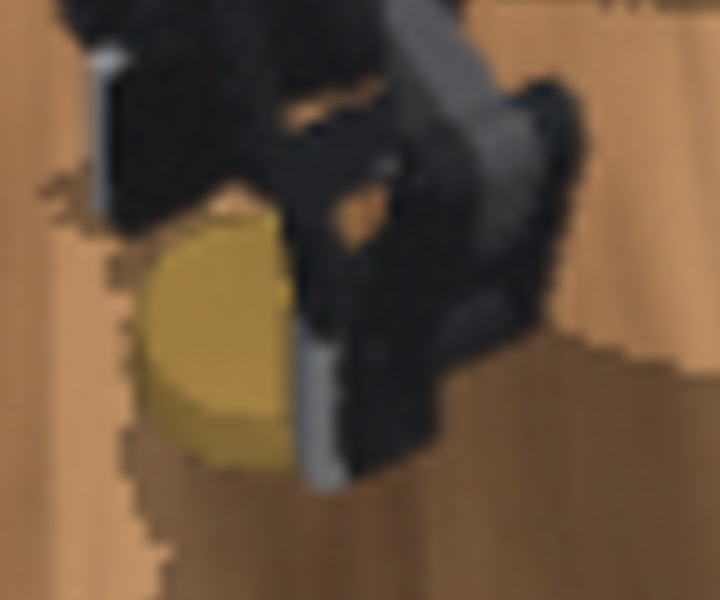

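>>> jog_arm --steps '[{"tx": 0.02, "ty": 0, "tz": 0.01, "rx": 0, "ry": 0, "rz": 0}, {"tx": 0.02, "ty": 0, "tz": 0.01, "rx": 0, "ry": 0, "rz": 0}, {"tx": 0.02, "ty": 0, "tz": 0.01, "rx": 0, "ry": 0, "rz": 0}, {"tx": 0.02, "ty": 0, "tz": 0.01, "rx": 0, "ry": 0, "rz": 0}]' --claw 36 --newtons 25

```text
time_s: 9.32
ee_pos: [0.461, 0.1284, 0.0161]
eef_rot: [0.867, 0.498, -0.0, 0.001]
ft_force: [-2.0, -1.8, 5.9]
gripper_width: 0.498
```

>>> jog_arm --steps '[{"tx": 0, "ty": 0, "tz": 0, "rx": 0, "ry": 0, "rz": 0}, {"tx": 0, "ty": 0, "tz": -0.03, "rx": 0, "ry": 0, "rz": 0}, {"tx": 0, "ty": 0, "tz": -0.1, "rx": 0, "ry": 0, "rz": 0}, {"tx": 0, "ty": 0, "tz": -0.2, "rx": 0, "ry": 0, "rz": 0}, {"tx": 0, "ty": 0, "tz": -0.2, "rx": 0, "ry": 0, "rz": 0}]'

```text
time_s: 9.73
ee_pos: [0.4626, 0.1291, 0.0374]
eef_rot: [0.867, 0.498, 0.002, 0.001]
ft_force: [1.1, -0.2, -0.8]
gripper_width: 0.497
```

```bash
python3 -c "
from h import *
b=eyes.capture('wrist')[:,:,::-1]
go([.5395,-.0425,.15],60)
a=eyes.capture('side')[:,:,::-1]
cv2.imwrite('pics/c11.png',np.hstack([cv2.resize(x,(400,350),interpolation=2) for x in (a[210:315,240:360],b)]))"
```

```text
t 9.7833 pos [0.4624 0.129  0.0368] phi 59.8 q [ 0.14  0.23 -0.58  0.76  0.    2.24] F [-0.1 -1.3  0.5] w 42.4
shift [-1.091  1.533 -1.13 ] rot [ 0.001 -0.001 -0.002]
```

View pics/c11.png

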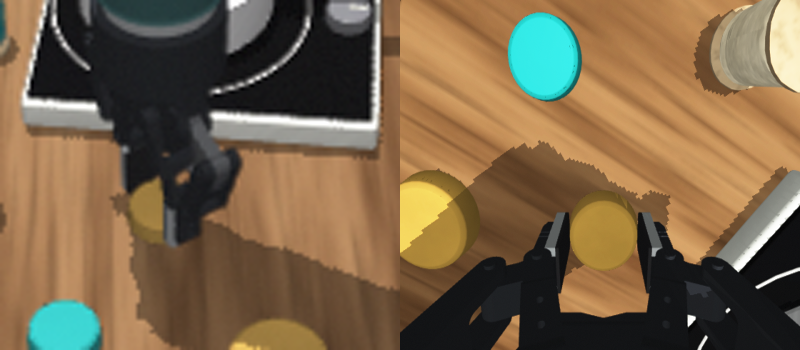

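>>> jog_arm --steps '[{"tx": 0, "ty": 0, "tz": -0.2, "rx": 0, "ry": 0, "rz": 0}, {"tx": 0, "ty": 0, "tz": -0.5, "rx": 0, "ry": 0, "rz": 0}, {"tx": 0, "ty": 0.1, "tz": -0.8, "rx": 0, "ry": 0, "rz": 0}, {"tx": -0.1, "ty": 0.2, "tz": -1, "rx": 0, "ry": 0, "rz": 0}, {"tx": -0.2, "ty": 0.4, "tz": -1, "rx": 0, "ry": 0, "rz": 0}]'

```text
time_s: 10.25
ee_pos: [0.4878, 0.092, 0.1399]
eef_rot: [0.866, 0.499, 0.003, 0.001]
ft_force: [1.2, 0.4, -0.3]
gripper_width: 0.493
```

>>> jog_arm --steps '[{"tx": -0.15, "ty": 0.2, "tz": 0, "rx": 0, "ry": 0, "rz": 0}, {"tx": -0.35, "ty": 0.45, "tz": 0, "rx": 0, "ry": 0, "rz": 0}, {"tx": -0.55, "ty": 0.7, "tz": 0, "rx": 0, "ry": 0, "rz": 0}, {"tx": -0.75, "ty": 0.95, "tz": 0, "rx": 0, "ry": 0, "rz": 0}, {"tx": -0.8, "ty": 1, "tz": 0, "rx": 0, "ry": 0, "rz": 0}]'

```text
time_s: 10.67
ee_pos: [0.5337, -0.032, 0.1355]
eef_rot: [0.868, 0.497, 0.001, 0.002]
ft_force: [0.4, -0.1, 0.1]
gripper_width: 0.496
```

```bash
python3 -c "
from h import *
b=eyes.capture('wrist')[:,:,::-1]
go([.5395,-.0425,.10],60)
a=eyes.capture('side')[:,:,::-1]
cv2.imwrite('pics/c12.png',np.hstack([cv2.resize(x,(400,350),interpolation=2) for x in (a[90:265,210:410],b)]))"
```

```text
t 10.7167 pos [ 0.533  -0.0314  0.1353] phi 59.5 q [-0.18  0.2  -0.37  1.01 -0.    1.92] F [-0.3 -0.7 -0.8] w 42.2
shift [-0.062  0.111  0.354] rot [ 0.001  0.    -0.004]
```

View pics/c12.png

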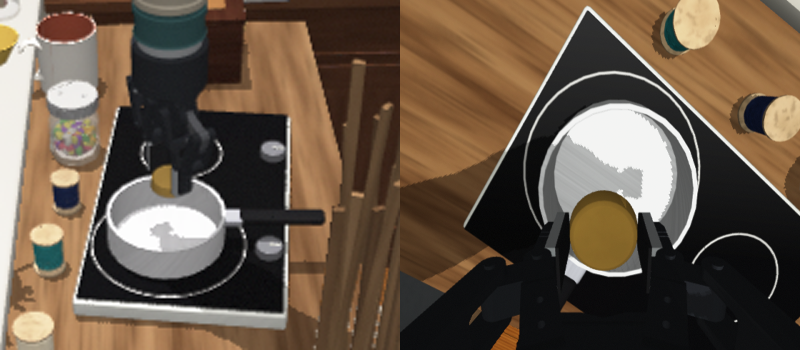

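>>> jog_arm --steps '[{"tx": -0.04, "ty": 0.06, "tz": 0, "rx": 0, "ry": 0, "rz": 0}, {"tx": -0.08, "ty": 0.11, "tz": 0.1, "rx": 0, "ry": 0, "rz": 0}, {"tx": -0.08, "ty": 0.11, "tz": 0.2, "rx": 0, "ry": 0, "rz": 0}, {"tx": -0.08, "ty": 0.11, "tz": 0.3, "rx": 0, "ry": 0, "rz": 0}, {"tx": -0.08, "ty": 0.11, "tz": 0.35, "rx": 0, "ry": 0, "rz": 0}]'

```text
time_s: 11.18
ee_pos: [0.5349, -0.0396, 0.0978]
eef_rot: [0.867, 0.499, -0.001, -0.001]
ft_force: [-0.3, -0.6, -0.9]
gripper_width: 0.499
```

```bash
python3 -c "
from h import *
b=eyes.capture('wrist')[:,:,::-1]
go([.5385,-.043,.055],60)
a=eyes.capture('side')[:,:,::-1]
cv2.imwrite('pics/c13.png',np.hstack([cv2.resize(x,(400,350),interpolation=2) for x in (a[130:235,240:360],b)]))"
```

```text
t 11.2333 pos [ 0.5344 -0.0396  0.0973] phi 59.8 q [-0.19  0.24 -0.4   0.93  0.    1.9 ] F [-0.2 -0.4 -0.6] w 42.4
shift [-0.008  0.055  0.422] rot [-0.002  0.001 -0.002]
```

View pics/c13.png

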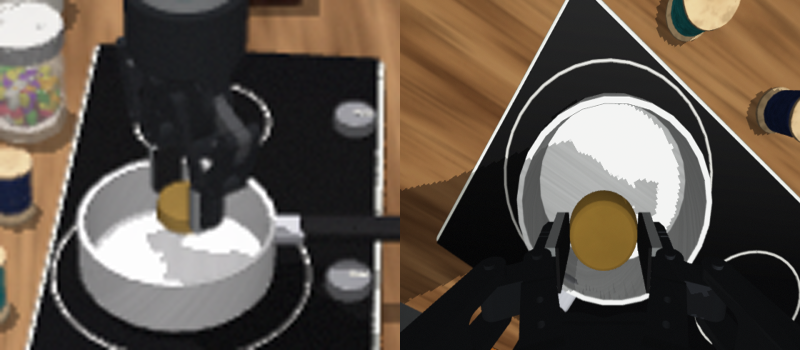

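>>> jog_arm --steps '[{"tx": 0, "ty": 0.05, "tz": 0.1, "rx": 0, "ry": 0, "rz": 0}, {"tx": 0, "ty": 0.05, "tz": 0.2, "rx": 0, "ry": 0, "rz": 0}, {"tx": 0, "ty": 0.05, "tz": 0.3, "rx": 0, "ry": 0, "rz": 0}, {"tx": 0, "ty": 0.05, "tz": 0.37, "rx": 0, "ry": 0, "rz": 0}, {"tx": 0, "ty": 0.05, "tz": 0.4, "rx": 0, "ry": 0, "rz": 0}]'

```text
time_s: 11.7
ee_pos: [0.5399, -0.0429, 0.0584]
eef_rot: [0.867, 0.498, -0.001, -0.001]
ft_force: [-0.5, -0.1, -0.5]
gripper_width: 0.497
```

```bash
python3 -c "
from h import *
b=eyes.capture('wrist')[:,:,::-1]
go([.5385,-.043,.050],60)
a=eyes.capture('side')[:,:,::-1]
cv2.imwrite('pics/c14.png',np.hstack([cv2.resize(x,(400,350),interpolation=2) for x in (a[130:235,240:360],b)]))"
```

```text
t 11.75 pos [ 0.5398 -0.0429  0.0585] phi 59.8 q [-0.2   0.3  -0.42  0.85 -0.    1.9 ] F [-0.  -0.2 -1.8] w 42.4
shift [-0.007 -0.01   0.085] rot [-0.001  0.    -0.002]
```

View pics/c14.png

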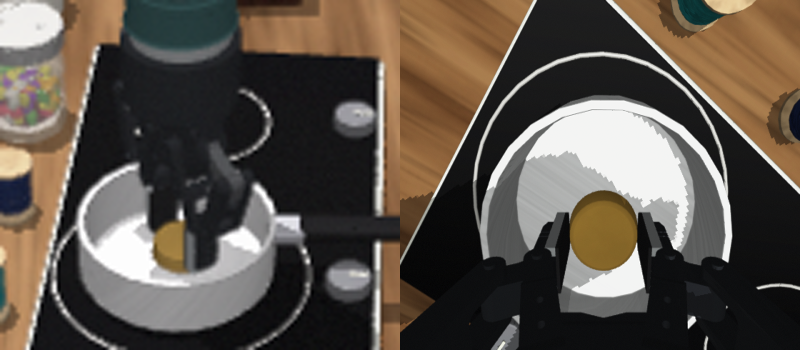

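>>> jog_arm --steps '[{"tx": 0, "ty": 0, "tz": 0.01, "rx": 0, "ry": 0, "rz": 0}, {"tx": 0, "ty": 0, "tz": 0.02, "rx": 0, "ry": 0, "rz": 0}, {"tx": 0, "ty": 0, "tz": 0.035, "rx": 0, "ry": 0, "rz": 0}, {"tx": 0, "ty": 0, "tz": 0.05, "rx": 0, "ry": 0, "rz": 0}, {"tx": 0, "ty": 0, "tz": 0.06, "rx": 0, "ry": 0, "rz": 0}]'

```text
time_s: 12.22
ee_pos: [0.5414, -0.0432, 0.0544]
eef_rot: [0.867, 0.498, 0.0, 0.0]
ft_force: [0.1, -0.2, 0.3]
gripper_width: 0.492
```

>>> jog_arm --steps '[{"tx": 0, "ty": 0, "tz": 0.005, "rx": 0, "ry": 0, "rz": 0}, {"tx": 0, "ty": 0, "tz": 0.01, "rx": 0, "ry": 0, "rz": 0}, {"tx": 0, "ty": 0, "tz": 0.01, "rx": 0, "ry": 0, "rz": 0}]'

```text
time_s: 12.47
ee_pos: [0.5412, -0.0432, 0.0533]
eef_rot: [0.867, 0.498, -0.0, -0.0]
ft_force: [-0.0, 0.6, -0.6]
gripper_width: 0.491
```

>>> jog_arm --steps '[{"tx": 0, "ty": 0, "tz": 0.005, "rx": 0, "ry": 0, "rz": 0}, {"tx": 0, "ty": 0, "tz": 0.01, "rx": 0, "ry": 0, "rz": 0}, {"tx": 0, "ty": 0, "tz": 0.01, "rx": 0, "ry": 0, "rz": 0}]'

```text
time_s: 12.72
ee_pos: [0.5411, -0.0431, 0.0522]
eef_rot: [0.867, 0.498, -0.0, -0.0]
ft_force: [0.5, -0.5, -0.6]
gripper_width: 0.499
```

>>> jog_arm --steps '[{"tx": 0, "ty": 0, "tz": 0.005, "rx": 0, "ry": 0, "rz": 0}, {"tx": 0, "ty": 0, "tz": 0.01, "rx": 0, "ry": 0, "rz": 0}, {"tx": 0, "ty": 0, "tz": 0.01, "rx": 0, "ry": 0, "rz": 0}]'

```text
time_s: 12.97
ee_pos: [0.5411, -0.0431, 0.0512]
eef_rot: [0.867, 0.498, -0.0, -0.0]
ft_force: [0.9, -0.3, -0.2]
gripper_width: 0.497
```

>>> jog_arm --steps '[{"tx": 0, "ty": 0, "tz": 0.005, "rx": 0, "ry": 0, "rz": 0}, {"tx": 0, "ty": 0, "tz": 0.01, "rx": 0, "ry": 0, "rz": 0}, {"tx": 0, "ty": 0, "tz": 0.01, "rx": 0, "ry": 0, "rz": 0}]'

```text
time_s: 13.22
ee_pos: [0.5411, -0.0432, 0.0502]
eef_rot: [0.867, 0.498, -0.0, -0.0]
ft_force: [0.0, 0.4, -0.3]
gripper_width: 0.49
```

>>> jog_arm --steps '[{"tx": 0, "ty": 0, "tz": 0.005, "rx": 0, "ry": 0, "rz": 0}, {"tx": 0, "ty": 0, "tz": 0.01, "rx": 0, "ry": 0, "rz": 0}, {"tx": 0, "ty": 0, "tz": 0.01, "rx": 0, "ry": 0, "rz": 0}]'

```text
time_s: 13.47
ee_pos: [0.5412, -0.0432, 0.0501]
eef_rot: [0.867, 0.498, -0.0, 0.0]
ft_force: [-2.4, 0.6, 5.4]
gripper_width: 0.496
```

>>> jog_arm --steps '[{"tx": 0, "ty": 0, "tz": 0.005, "rx": 0, "ry": 0, "rz": 0}, {"tx": 0, "ty": 0, "tz": 0.005, "rx": 0, "ry": 0, "rz": 0}, {"tx": 0, "ty": 0, "tz": 0.005, "rx": 0, "ry": 0, "rz": 0}]'

```text
time_s: 13.72
ee_pos: [0.5412, -0.0432, 0.0501]
eef_rot: [0.867, 0.498, -0.0, 0.0]
ft_force: [-2.7, 0.8, 9.1]
gripper_width: 0.494
```

```bash
python3 -c "
from h import *
b=eyes.capture('wrist')[:,:,::-1]
go([.5385,-.043,.050],60)
a=eyes.capture('side')[:,:,::-1]
cv2.imwrite('pics/c15.png',np.hstack([cv2.resize(x,(400,350),interpolation=2) for x in (a[150:220,250:330],b)]))"
```

```text
t 13.7667 pos [ 0.5412 -0.0432  0.0501] phi 59.8 q [-0.2   0.31 -0.43  0.83 -0.    1.9 ] F [-3.5  0.5  9. ] w 42.4
shift [-0.012 -0.024  0.001] rot [ 0.     0.    -0.002]
```

View pics/c15.png

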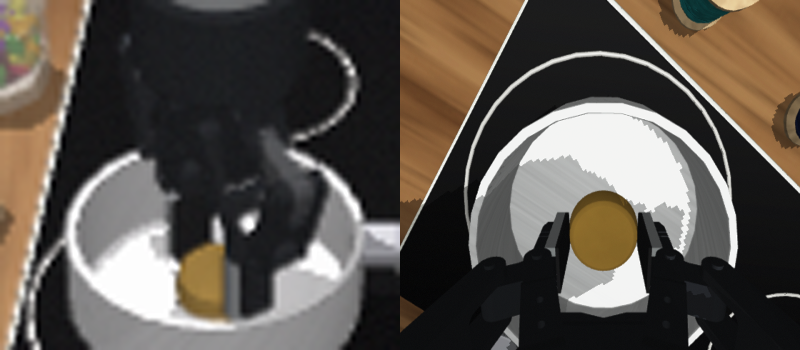

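Contact came at the expected height: the force is 9 N and z has stopped at 0.050. I'll ease off about 1 mm, open a little, then rise.

>>> jog_arm --steps '[{"tx": 0, "ty": 0, "tz": -0.005, "rx": 0, "ry": 0, "rz": 0}, {"tx": 0, "ty": 0, "tz": -0.01, "rx": 0, "ry": 0, "rz": 0}, {"tx": 0, "ty": 0, "tz": -0.01, "rx": 0, "ry": 0, "rz": 0}]'

```text
time_s: 14.07
ee_pos: [0.5414, -0.0432, 0.0501]
eef_rot: [0.867, 0.498, 0.0, 0.0]
ft_force: [-1.3, 0.7, 3.9]
gripper_width: 0.496
```

>>> jog_arm --steps '[{"tx": 0, "ty": 0, "tz": 0, "rx": 0, "ry": 0, "rz": 0}, {"tx": 0, "ty": 0, "tz": 0, "rx": 0, "ry": 0, "rz": 0}, {"tx": 0, "ty": 0, "tz": 0, "rx": 0, "ry": 0, "rz": 0}, {"tx": 0, "ty": 0, "tz": 0, "rx": 0, "ry": 0, "rz": 0}]' --claw 56

```text
time_s: 14.4
ee_pos: [0.5411, -0.0432, 0.0495]
eef_rot: [0.867, 0.498, -0.0, -0.0]
ft_force: [-0.0, 0.3, -0.1]
gripper_width: 0.656
```

>>> jog_arm --steps '[{"tx": 0, "ty": 0, "tz": -0.05, "rx": 0, "ry": 0, "rz": 0}, {"tx": 0, "ty": 0, "tz": -0.15, "rx": 0, "ry": 0, "rz": 0}, {"tx": 0, "ty": 0, "tz": -0.3, "rx": 0, "ry": 0, "rz": 0}, {"tx": 0, "ty": 0, "tz": -0.6, "rx": 0, "ry": 0, "rz": 0}, {"tx": 0, "ty": 0, "tz": -0.9, "rx": 0, "ry": 0, "rz": 0}]'

```text
time_s: 14.82
ee_pos: [0.5401, -0.0429, 0.1406]
eef_rot: [0.867, 0.498, -0.001, -0.001]
ft_force: [1.0, -0.0, -0.7]
gripper_width: 0.66
```

>>> jog_arm --steps '[{"tx": 0, "ty": 0, "tz": -0.3, "rx": 0, "ry": 0, "rz": 0}, {"tx": 0, "ty": 0, "tz": -0.6, "rx": 0, "ry": 0, "rz": 0}, {"tx": 0, "ty": 0, "tz": -0.9, "rx": 0, "ry": 0, "rz": 0}, {"tx": 0, "ty": 0, "tz": -1, "rx": 0, "ry": 0, "rz": 0}, {"tx": 0, "ty": 0, "tz": -1, "rx": 0, "ry": 0, "rz": 0}]'

```text
time_s: 15.23
ee_pos: [0.5438, -0.0436, 0.2444]
eef_rot: [0.867, 0.498, 0.003, 0.003]
ft_force: [1.0, 0.9, 0.0]
gripper_width: 0.653
```

```bash
python3 -c "
from h import *
b=eyes.capture('wrist')[:,:,::-1]
go([.5385,-.043,.050],60)
a=eyes.capture('side')[:,:,::-1]
cv2.imwrite('pics/wrist16.png',b);cv2.imwrite('pics/side16.png',a)
cv2.imwrite('pics/c16.png',np.hstack([cv2.resize(x,(400,350),interpolation=2) for x in (a[130:235,230:350],b)]))"
```

```text
t 15.2833 pos [ 0.5423 -0.0434  0.2417] phi 59.8 q [-0.2   0.13 -0.21  1.23 -0.    1.9 ] F [-0.4 -0.3 -0.3] w 55.8
shift [-0.019 -0.042  1.917] rot [ 0.002 -0.001 -0.002]
```

View pics/c16.png

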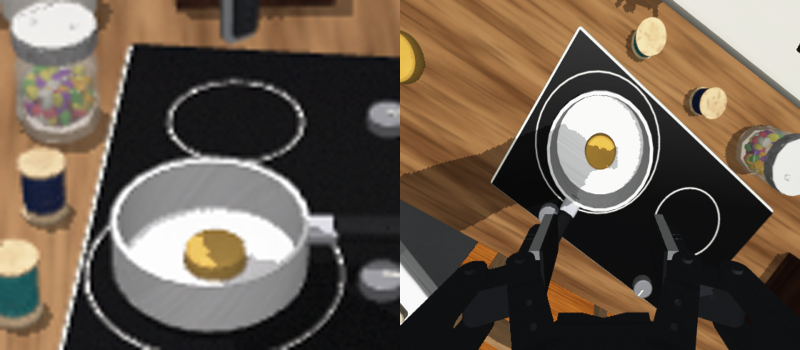

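Run:
```python
from h import *
A=np.array
b=cv2.imread('pics/wrist16.png')
a=eyes.capture('scene')[:,:,::-1]; cv2.imwrite('pics/scene17.png',a)
cv2.imwrite('pics/c17.png',np.hstack([cv2.resize(x,(400,400),interpolation=2) for x in (a[200:300,225:325],b[70:270,170:370])]))
```

```text
(no output)
```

View pics/c17.png

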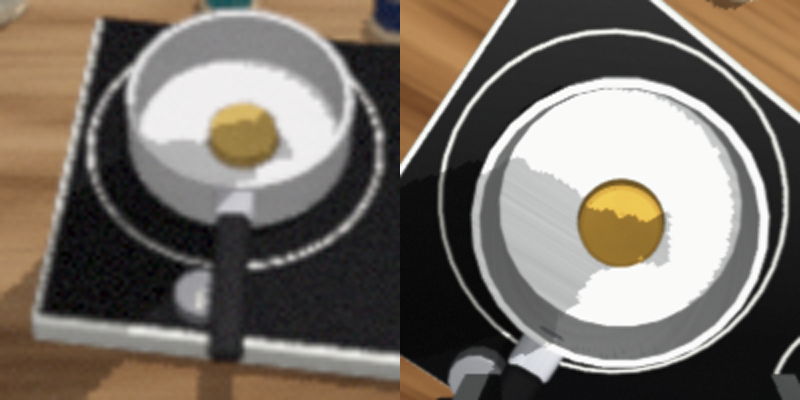

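View pics/scene17.png

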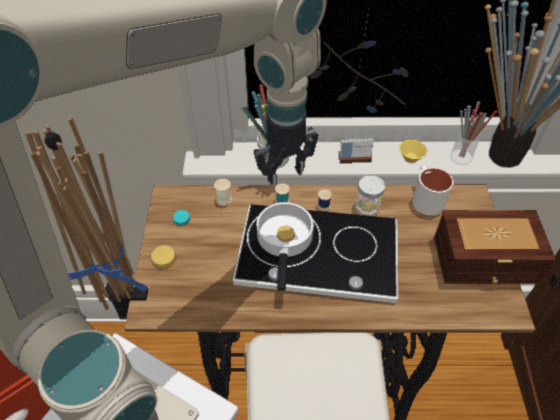

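Run:
```python
from h import *
A=np.array; cal=T('wrist',bot.read_state())
f=lambda p:A(p)/2+A([-30,70])
ring=f([(440,190),(470,110),(520,57),(615,31),(710,57),(765,115),(785,195)])
rim=f([(473,210),(500,130),(560,88),(620,78),(700,100),(752,160),(768,225),(700,342),(620,367)])
print(circ(ray(cal,ring,.03)),circ(ray(cal,rim,.075)))
bot.hand_in()
```

```text
(array([ 0.53285263, -0.03875069]), np.float64(0.08516091707961923), np.float64(0.0007658510261838179)) (array([ 0.5362837 , -0.03879472]), np.float64(0.06410695421617059), np.float64(0.000559909401720575))
the job is handed in; nothing more can be done
```

I slid the pan by its handle along the glass from the small ring to the large ring. Then I set the small yellow beeswax cake flat on the pan's bottom and handed the job in at about 15 s of the 64 s allowed.

**Sliding the pan:** The arm held its height within about 0.3 mm during the slide, pressing down on the handle with 3–7 N. I saw no lift or tipping in the camera views along the way.

**Pan position:** The last check put the pan's centre about 3 mm from the ring's centre, where the ring leaves about 21 mm free all round. The ring's line shows around the pan in the pictures, apart from where the wall or handle hides it at each camera's angle. Hand-picked points on the pan's underside disagreed more, by about 5 mm in the side view and 10 mm in the scene view. Both are still well inside the ring.

**Beeswax:** I lowered it in 1 mm steps until it touched the pan bottom at the expected height. The contact force peaked at about 9 N, and I eased off before opening the fingers. It lies flat near the middle of the pan.

**Everything else:** In the last scene picture the larger yellow cake, the turquoise one, the jar and the spools look to be where they started. The gripper was up clear of everything at the hand-in.

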